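# Re-kit power components in reverse order

### The arm

A 6-joint arm with a two-finger parallel gripper is mounted at the origin on the work surface. World frame = base frame: x ahead of the robot, y to its left, z up, the work surface at z = 0. Lengths are in m, angles in rad, forces in N, time in s.
With the tool pointing down it reaches from about 0.4 to 0.925 m from the base axis. Payload 3.4 kg.
Tool frame: the origin (TCP) lies at the very end of the fingers, on their centre line; the grasp point (between the pads) lies 19 mm behind it (r.grip_depth is the distance from the TCP to the grasp point, in m); z points along the fingers, y is the direction in which the jaws open and shut (so a half turn about z gives the same grasp; the last joint's range is limited). The gripper opens to 85 mm and grips with 20 to 120 N. Pads are 22 mm wide; open, the fingers measure 114 mm over their backs; the gripper's body (76 mm by 85 mm) begins 54 mm behind the grasp point. The pads swing forward as they close: fully open they stand 13 mm farther back than shut.
Start: joints at [-0.073, 0.307, 1.506, -0, 1.328, -0.073], TCP at [0.575, -0, 0.204] pointing down, gripper open.
Joint ranges: [-3.12, 3.12], [-1.05, 2.28], [0.14, 2.33], [-1.42, 4.57], [0.1, 2.73], [-2.68, 2.68]. Speed limits (rad/s): [2.57, 2.57, 3.14, 3.14, 3.14, 3.14].

### API

Orientations are given as a unit quaternion [x, y, z, w].
In Python, from cell import readout, read_camera, finish_job, finder, r gives the robot as it stands. The module is installed in compiled form; this text tells all that it offers.
- The arm moves only by the shell command python3 -m pendant 'ROWS' [FORCE]. ROWS is JSON, a list of rows, each a list of 5 numbers: the shift along the tool's x, y, z in mm, then the turn about the tool's z in degrees, then the finger opening in mm, from 0 to 85.4. In form: [[x, y, z, spin, hand], ...]. A call has exactly 8 rows; each row shifts and turns the commanded pose from where the row before left it, along the tool's axes as they then stand; what a row does not reach is not made up. A row lasts 1/10 s, in which the tool goes at most 50 mm and 8.59 degrees, less where a joint would pass 70% of its speed; a pose out of reach is approached as far as the arm can. A call with a gripper value outside its range is refused whole. The fingers move at their own pace and stop on an object; FORCE is the grip in N (left out, the last holds). Time passes only in rows, so rows that do not move let the fingers close, or fill a call up. It gives the time, the measured TCP pose, the force and the opening at its end, in the units of the state.
- readout.get_obs(): the state, without advancing time (a new reading comes with each control period).
- read_camera(name): name is "scene" or "side" or "wrist"; returns a dict with "frame" (400x640x3 uint8, red, green, blue), "fov_y" (degrees; the focal length in pixels is half the picture's height over the tangent of half this angle, whatever the lens; pixels are square), "cx", "cy" (the principal point, pixels), "R" (3x3) and "t" (3): a world point X has camera coordinates R X + t. Camera axes: x right, y down, z forward; pixel columns grow to the right and rows downward; lengths in m; the calibration is good to about 2 mm. A picture is of the moment at which its call begins. There is no depth.
- finish_job(): hands the job in, once; it reports no verdict.
Trained networks look in the newest picture that a camera, given by its name, has taken for a name from the list of things; names that differ only in an ending like _2 or _b are one class to them, and where a whole thing is asked for, a point or a joint stands for the part that bears it (a point fixed in the world has none). Each returns a list of dicts, best first, with "p" (0 to 1); they miss things now and then, are a little off and sometimes report something else, mostly with a low value. They report only what shows in the picture. A call takes as long as a camera call. They do not tell look-alikes from the thing itself.
- finder.find_in(label, camera): "at" ([x, y, z] in m, in the coordinates of the camera as it stood for that picture, good to about 4 mm: the middle of the surface that is visible of it).
- finder.outline_of(label, camera): "region" (400x640 bool, what is visible of it).
The state is a dict: "t": time; "qpos": joint angles; "joint_velocities": joint speeds; "effort": joint torques, N m; "position": TCP position; "tool_rot": TCP orientation; "wrist_force": force on the tool from outside, world axes, zero at the start; "torque": the same for the moment, N m; "opening": finger opening in m.
Only numpy, scipy, OpenCV 4.12 (cv2) and the standard library are available. Lean on these libraries where they do the work, as an engineer would, in place of code of your own. Each camera call takes 0.05 s, during which the arm holds its last target. There are 200 camera calls.

### The job

Move the four power components from the black cups on the aluminium rail into the grey kit tray, in reverse order: the one nearest the robot on the rail goes into the pocket farthest from the robot, the second nearest into the second farthest, the third into the second nearest, and the farthest into the nearest. One component per pocket, each left standing upright on the pocket's floor and let go.

Things in the scene. Friction and masses are not known exactly. Their poses are not given: they have to be found in the camera images.
- capacitor: Snap-in electrolytic capacitor: upright black cylinder with an aluminium disc on top, diameter 30 mm, 45 mm tall, about 45 g; grip it by its diameter. Origin: centre of its underside, z up. Starts upright in one of the cups.
- heatsink: Bare aluminium finned heat sink standing upright, 34 mm along its x, 28 mm along its y, 40 mm tall, about 70 g; from above six parallel fins along y; grip it across y (over the fin ends) or x. Origin: centre of its underside, z up. Starts upright in one of the cups.
- choke: Toroidal choke: an upright copper-wound ring (38 mm overall, ring lies in its x-z plane, 14 mm thick along y) on a black base 34 x 24 mm, 4 mm thick; overall height 41 mm, about 50 g; grip the ring across y (14 mm). Origin: centre of its underside, z up. Starts upright in one of the cups.
- transformer: Small transformer: dark steel core 36 mm along its x and 18 mm along y, with a pale coil 22 x 30 mm bulging out of both y faces between 5 and 33 mm height, on a white base 36 x 30 mm, 4 mm thick; 38 mm tall, about 140 g; grip it across y over the coil (30 mm). Origin: centre of its underside, z up. Starts upright in one of the cups.
- cup_capacitor: The one of four identical black square cups on the rail in which the capacitor stands at the start (fixed to the rail, does not move). 60 mm square outside, 54 mm inside, floor 4 mm thick, rim 11 mm above its origin. Origin: centre of its underside, which is on top of the rail.
- cup_heatsink: The one of four identical black square cups on the rail in which the heatsink stands at the start (fixed to the rail, does not move). 60 mm square outside, 54 mm inside, floor 4 mm thick, rim 11 mm above its origin. Origin: centre of its underside, which is on top of the rail.
- cup_choke: The one of four identical black square cups on the rail in which the choke stands at the start (fixed to the rail, does not move). 60 mm square outside, 54 mm inside, floor 4 mm thick, rim 11 mm above its origin. Origin: centre of its underside, which is on top of the rail.
- cup_transformer: The one of four identical black square cups on the rail in which the transformer stands at the start (fixed to the rail, does not move). 60 mm square outside, 54 mm inside, floor 4 mm thick, rim 11 mm above its origin. Origin: centre of its underside, which is on top of the rail.
- rail: Aluminium rail 262 x 66 mm, 8 mm thick, fixed to the bench on the left or the right, carrying the four cups in a row along its x, centred at x = -93, -31, +31 and +93 mm, y = 0. Origin: centre of its underside, on the bench. +x points away from the robot (within 0.25 rad): x = -93 mm is the nearest place.
- tray: Grey kit tray, 252 x 66 mm, fixed, on the other side from the rail; a row of four square pockets along its x, centred at x = -93, -31, +31, +93 mm, y = 0, each 58 x 58 mm inside, empty at the start. Pocket floor 6 mm, rims and 4 mm thick partitions 14 mm above the origin. Origin: centre of its underside, on the bench. +x points away from the robot (within 0.25 rad): -93 is the nearest pocket.
Not all that is in view belongs to the job. Leave any green or turquoise look-alike of the transformer alone.

How it is judged:
At the end, for the whole second after the job is handed in: Each component stands in the pocket that mirrors its cup's place on the rail (nearest to farthest, and so on): origin within 22 mm of the pocket centre along each tray axis, within 4 mm of floor height, tilted under 0.12 rad, slower than 20 mm/s, not touched by the fingers (((x of cup_capacitor in the frame of rail between -0.113 and -0.073 m and x of capacitor in the frame of tray between 0.071 and 0.115 m) or (x of cup_capacitor in the frame of rail between -0.051 and -0.011 m and x of capacitor in the frame of tray between 0.009 and 0.053 m) or (x of cup_capacitor in the frame of rail between 0.011 and 0.051 m and x of capacitor in the frame of tray between -0.053 and -0.009 m) or (x of cup_capacitor in the frame of rail between 0.073 and 0.113 m and x of capacitor in the frame of tray between -0.115 and -0.071 m)) and y of capacitor in the frame of tray between -0.022 and 0.022 m and z of capacitor in the frame of tray between 0.002 and 0.01 m and angle between each of capacitor, heatsink, choke, transformer's own z axis and vertical below 0.12 rad and linear speed of each of capacitor, heatsink, choke, transformer below 0.02 m/s and contact force between each of capacitor, heatsink, choke, transformer and the fingers below 0.05 N and ((x of cup_heatsink in the frame of rail between -0.113 and -0.073 m and x of heatsink in the frame of tray between 0.071 and 0.115 m) or (x of cup_heatsink in the frame of rail between -0.051 and -0.011 m and x of heatsink in the frame of tray between 0.009 and 0.053 m) or (x of cup_heatsink in the frame of rail between 0.011 and 0.051 m and x of heatsink in the frame of tray between -0.053 and -0.009 m) or (x of cup_heatsink in the frame of rail between 0.073 and 0.113 m and x of heatsink in the frame of tray between -0.115 and -0.071 m)) and y of heatsink in the frame of tray between -0.022 and 0.022 m and z of heatsink in the frame of tray between 0.002 and 0.01 m and ((x of cup_choke in the frame of rail between -0.113 and -0.073 m and x of choke in the frame of tray between 0.071 and 0.115 m) or (x of cup_choke in the frame of rail between -0.051 and -0.011 m and x of choke in the frame of tray between 0.009 and 0.053 m) or (x of cup_choke in the frame of rail between 0.011 and 0.051 m and x of choke in the frame of tray between -0.053 and -0.009 m) or (x of cup_choke in the frame of rail between 0.073 and 0.113 m and x of choke in the frame of tray between -0.115 and -0.071 m)) and y of choke in the frame of tray between -0.022 and 0.022 m and z of choke in the frame of tray between 0.002 and 0.01 m and ((x of cup_transformer in the frame of rail between -0.113 and -0.073 m and x of transformer in the frame of tray between 0.071 and 0.115 m) or (x of cup_transformer in the frame of rail between -0.051 and -0.011 m and x of transformer in the frame of tray between 0.009 and 0.053 m) or (x of cup_transformer in the frame of rail between 0.011 and 0.051 m and x of transformer in the frame of tray between -0.053 and -0.009 m) or (x of cup_transformer in the frame of rail between 0.073 and 0.113 m and x of transformer in the frame of tray between -0.115 and -0.071 m)) and y of transformer in the frame of tray between -0.022 and 0.022 m and z of transformer in the frame of tray between 0.002 and 0.01 m).
It also fails if it takes over 96 s, if anything falls off the work surface, if the arm or the gripper's body presses on something with over 40 N, if the wrist force passes 120 N, or if a joint passes its speed limit or range.

## Working session

There is one attempt and no reset: what is moved stays moved. The work goes in short steps, Python scripts to look and compute and a shell command to move; the robot and the scene stay as the last step left them, time stands still between calls to the robot, and variables do not carry over. Pictures are saved under pics/ and viewed, about 12 in all and at most 16, crops included, and the job is handed in when it is done.

```bash
mkdir -p pics; cat > h.py <<'E'
from cell import readout, read_camera, finish_job, finder, r
import numpy as np, cv2
def snap(cam,fn=None):
    c=read_camera(cam)
    if fn: cv2.imwrite('pics/'+fn,c['frame'][:,:,::-1])
    return c
def world(c,p): return np.array(c['R']).T@(np.array(p)-np.array(c['t']))
def f(c): return 200/np.tan(np.radians(c['fov_y'])/2)
def ray(c,u,v,z):
    R=np.array(c['R']);d=R.T@np.array([(u-c['cx'])/f(c),(v-c['cy'])/f(c),1]);o=-R.T@np.array(c['t'])
    return o+d*(z-o[2])/d[2]
E
python3 - <<'E'
from h import *
np.set_printoptions(precision=3,suppress=True)
for cam in ('scene','side','wrist'):
    c=snap(cam,cam+'1.png'); print(cam,'cam pos',-np.array(c['R']).T@c['t'])
    if cam=='wrist': continue
    for n in ['capacitor','heatsink','choke','transformer','rail','tray','cup_choke']:
        print(n,[(round(d['p'],2),world(c,d['at'])) for d in finder.find_in(n,cam)][:5])
print(readout.get_obs())
E
```

```text
scene cam pos [ 1.22  -0.196  0.643]
capacitor []
heatsink [(0.73, array([ 0.471, -0.162,  0.049]))]
choke [(0.59, array([ 0.458, -0.137,  0.012])), (0.53, array([ 0.592, -0.172,  0.038])), (0.28, array([ 0.52 , -0.157,  0.009]))]
transformer [(0.83, array([ 0.75 , -0.182,  0.03 ])), (0.81, array([ 0.619, -0.289,  0.027])), (0.76, array([ 0.705, -0.28 ,  0.03 ])), (0.66, array([ 0.461, -0.139,  0.012])), (0.58, array([ 0.655, -0.19 ,  0.036]))]
rail [(0.75, array([ 0.674, -0.182,  0.008]))]
tray [(0.58, array([0.557, 0.195, 0.002])), (0.25, array([ 0.671, -0.176,  0.006]))]
cup_choke [(0.9, array([ 0.582, -0.166,  0.012]))]
side cam pos [0.241 0.33  0.604]
capacitor [(0.76, array([ 0.517, -0.159,  0.049]))]
heatsink [(0.56, array([ 0.46 , -0.147,  0.043]))]
choke [(0.67, array([ 0.578, -0.173,  0.032])), (0.18, array([ 0.638, -0.178,  0.036]))]
transformer [(0.97, array([ 0.6  , -0.28 ,  0.025])), (0.72, array([ 0.635, -0.179,  0.038])), (0.7, array([ 0.691, -0.272,  0.028])), (0.63, array([ 0.732, -0.174,  0.028])), (0.61, array([ 0.491, -0.143,  0.009]))]
rail [(0.8, array([ 0.496, -0.142,  0.009]))]
tray [(0.74, array([0.526, 0.194, 0.006]))]
cup_choke [(0.78, array([ 0.58 , -0.159,  0.011]))]
wrist cam pos [0.576 0.073 0.375]
{'t': 0.85, 'qpos': array([-0.074,  0.307,  1.506, -0.   ,  1.328, -0.074]), 'joint_velocities': array([ 0.001,  0.002,  0.001,  0.001, -0.001, -0.001]), 'effort': array([  0.001, -45.743, -25.233,  -0.   ,   0.001,  -0.   ]), 'position': array([ 0.575, -0.   ,  0.204]), 'tool_rot': array([0.707, 0.707, 0.   , 0.   ]), 'wrist_force': array([-0.006,  0.145,  0.25 ]), 'torque': array([ 0.015,  0.014, -0.04 ]), 'opening': 0.08526396815894757}
```

View pics/scene1.png

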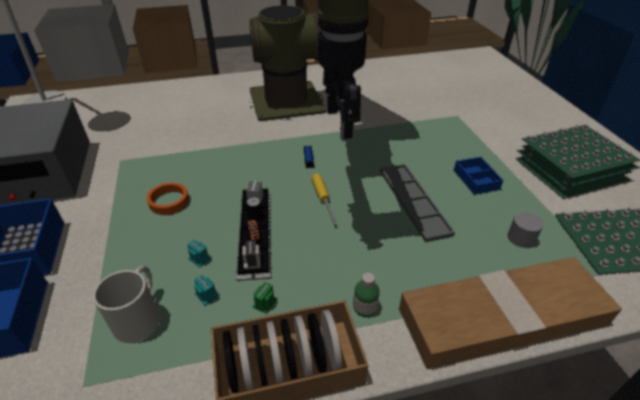

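View pics/side1.png

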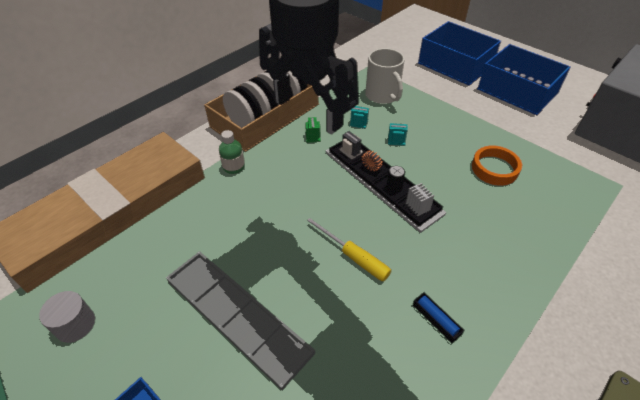

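View pics/wrist1.png

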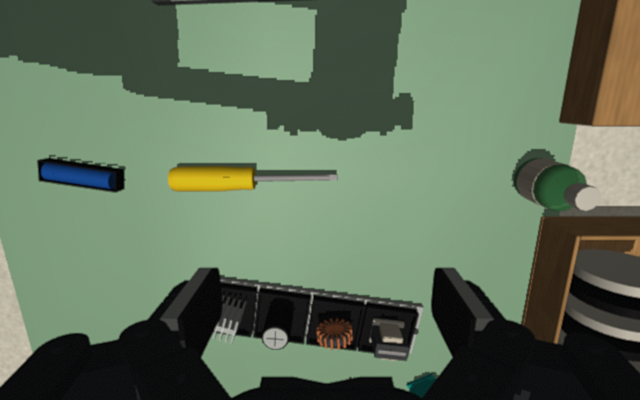

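The scene and side pictures agree on the rail order, from near to far: heatsink (side 420,198), capacitor (397,175), choke (372,160), transformer (350,145). The rail is on the right and the tray on the left (side 240,315). The teal and green blocks are decoys. In the wrist picture, right is +x and up is +y. Next I'll move over the rail for a look.

```bash
python3 -m pendant '[[-44,7,0,0,85],[-44,7,0,0,85],[-44,7,0,0,85],[-44,7,0,0,85],[-44,7,0,0,85],[0,0,0,0,85],[0,0,0,0,85],[0,0,0,0,85]]' 40
python3 - <<'E'
from h import *
np.set_printoptions(precision=3,suppress=True)
c=snap('wrist','wrist2.png')
for n in ['capacitor','heatsink','choke','transformer','rail','cup_choke']:
    print(n,[(round(d['p'],2),world(c,d['at'])) for d in finder.find_in(n,'wrist')][:5])
for cam in ('side','scene','wrist'):
    c=snap(cam)
    for n,z in (('tray',.014),('rail',.008)):
        for d in finder.outline_of(n,cam)[:1]:
            m=d['region'].astype(np.uint8); ys,xs=np.nonzero(m)
            P=np.array([ray(c,u,v,z)[:2] for u,v in zip(xs,ys)],np.float32)
            rc=cv2.minAreaRect(P*1000); print(cam,n,round(d['p'],2),m.sum(),rc)
E
```

```text
t: 1.65
position: [0.6096, -0.2192, 0.2041]
tool_rot: [0.707, 0.707, 0.0, -0.001]
wrist_force: [0.6, 0.4, 0.1]
opening: 0.085
capacitor [(0.69, array([ 0.525, -0.17 ,  0.063])), (0.53, array([ 0.594, -0.158,  0.006]))]
heatsink [(0.74, array([ 0.467, -0.159,  0.051])), (0.29, array([ 0.644, -0.186,  0.049]))]
choke [(0.73, array([ 0.584, -0.171,  0.045]))]
transformer [(0.92, array([ 0.697, -0.281,  0.034])), (0.92, array([ 0.734, -0.178,  0.038])), (0.64, array([ 0.608, -0.278,  0.035])), (0.56, array([ 0.643, -0.186,  0.053]))]
rail [(0.56, array([ 0.592, -0.157,  0.006]))]
cup_choke [(0.84, array([ 0.582, -0.179,  0.014])), (0.71, array([ 0.525, -0.167,  0.057]))]
side tray 0.95 7528 ((538.9788208007812, 195.23052978515625), (255.67567443847656, 68.17073822021484), 1.7471370697021484)
side rail 0.58 431 ((537.28662109375, -135.59628295898438), (247.40676879882812, 66.08053588867188), 6.731110572814941)
scene tray 0.78 2412 ((550.1073608398438, 189.0280303955078), (260.7915344238281, 74.2328872680664), 2.340019702911377)
scene rail 0.78 245 ((577.589599609375, -174.51499938964844), (65.70816802978516, 229.1436767578125), 80.89674377441406)
wrist rail 0.75 1242 ((555.510986328125, -172.42410278320312), (65.80004119873047, 262.0726318359375), 81.16879272460938)
```

View pics/wrist2.png

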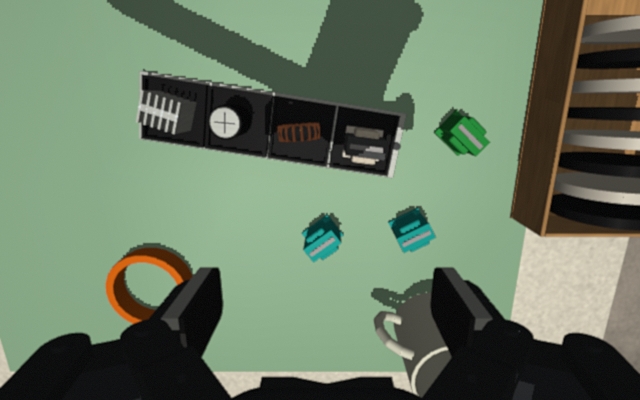

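Wrist picture 2: the rail spans about (140,72) to (397,177), with heatsink (160,110), capacitor (225,122), choke (298,132) and transformer (365,145). The turquoise and green blocks lie clear of it. The wrist outline fits the rail at 262x66 mm, centre (0.5555,-0.172), yaw -8.8°, and the found components land on its cup places. An enlarged crop should give me the component yaws.

```bash
python3 - <<'E'
import cv2
i=cv2.imread('pics/wrist2.png')[65:185,130:405]
i=cv2.convertScaleAbs(i,alpha=1.6,beta=25)
cv2.imwrite('pics/crop2.png',cv2.resize(i[:,:],None,fx=2.9,fy=2.9,interpolation=cv2.INTER_CUBIC))
E
```

```text
(no output)
```

View pics/crop2.png

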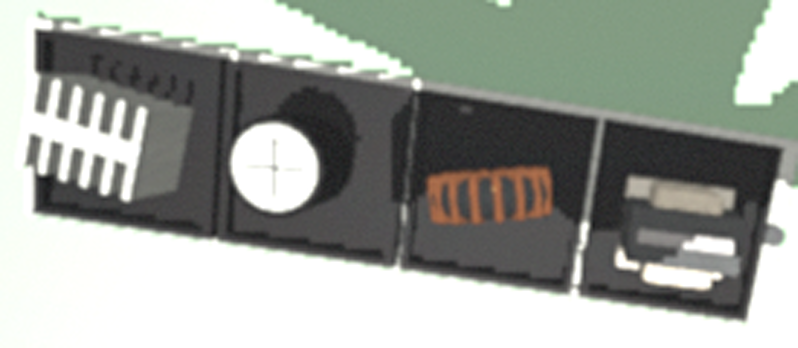

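```bash
python3 - <<'E'
from h import *
np.set_printoptions(precision=4,suppress=True)
c=read_camera('wrist')
for n,x,y,z in [('heat',88,140,.052),('cap',275,167,.057),('choke',490,196,.050),('trafo',685,235,.047)]:
    print(n,ray(c,130+x/2.9,65+y/2.9,z))
R=np.array([[np.cos(-.154),-np.sin(-.154)],[np.sin(-.154),np.cos(-.154)]])
for x in(-.093,-.031,.031,.093): print(R@[x,0]+[.5555,-.1724])
E
```

```text
heat [ 0.4658 -0.1593  0.052 ]
cap [ 0.5228 -0.1669  0.057 ]
choke [ 0.5863 -0.1761  0.05  ]
trafo [ 0.6469 -0.1884  0.047 ]
[ 0.4636 -0.1581]
[ 0.5249 -0.1676]
[ 0.5861 -0.1772]
[ 0.6474 -0.1867]
```

Ray-cast tops match the fitted cup centres to about 2 mm. Heatsink goes first: translate, then spin 102° so the jaws close across its y.

```bash
python3 -m pendant '[[15,-36,0,0,85],[15,-36,0,0,85],[15,-36,0,0,85],[15,-36,0,0,85],[0,0,0,8.5,85],[0,0,0,8.5,85],[0,0,0,8.5,85],[0,0,0,8.5,85]]' 40
python3 -m pendant '[[0,0,15,8.5,85],[0,0,15,8.5,85],[0,0,15,8.5,85],[0,0,15,8.5,85],[0,0,15,8.5,85],[0,0,15,8.5,85],[0,0,15,8.5,85],[0,0,15,8.5,85]]' 40
python3 - <<'E'
from h import *
from scipy.spatial.transform import Rotation as R
print(R.from_quat(readout.get_obs()['tool_rot']).as_matrix().round(3),readout.get_obs()['qpos'])
snap('wrist','wrist3.png')
E
```

```text
t: 3.3
position: [0.4659, -0.1601, 0.2046]
tool_rot: [0.884, 0.467, 0.0, 0.0]
wrist_force: [-0.4, 0.5, 0.2]
opening: 0.0849
t: 4.1
position: [0.4663, -0.1602, 0.0839]
tool_rot: [0.994, -0.108, 0.0, 0.0]
wrist_force: [-0.0, 0.4, -0.7]
opening: 0.0849
[[ 0.977 -0.214  0.001]
 [-0.214 -0.977 -0.   ]
 [ 0.001  0.    -1.   ]] [-4.16702199e-01  3.24209580e-01  1.83787970e+00  2.19688160e-06
  9.78856869e-01  1.36983006e+00]
```

View pics/wrist3.png

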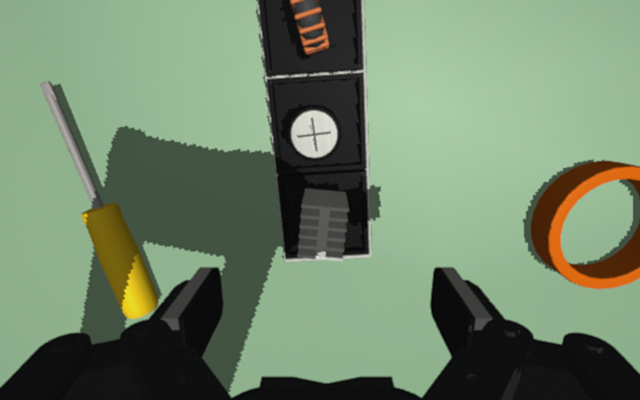

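Wrist picture 3: the heatsink (322,225) is centred between the fingers with its fins lying across the image, along the jaws. The screwdriver is clear of the left finger. Now descend and grip.

```bash
python3 -m pendant '[[0,0,15,0,85],[0,0,15,0,85],[0,0,15,0,85],[0,0,15,0,85],[0,0,0,0,85],[0,0,0,0,15],[0,0,0,0,15],[0,0,0,0,15]]' 40
python3 -m pendant '[[0,0,0,0,15],[0,0,0,0,15],[0,0,0,0,15],[0,0,0,0,15],[0,0,0,0,15],[0,0,0,0,15],[0,0,-20,0,15],[0,0,-40,0,15]]' 40
```

```text
t: 4.95
position: [0.4668, -0.1604, 0.0252]
tool_rot: [0.995, -0.104, 0.001, 0.0]
wrist_force: [0.9, -0.4, 0.5]
opening: 0.0435
t: 5.75
position: [0.4634, -0.1589, 0.0827]
tool_rot: [0.995, -0.104, -0.003, -0.001]
wrist_force: [0.9, -0.8, 0.3]
opening: 0.015
```

It closed to 15 mm, so something is wrong. Look before going on.

```bash
python3 - <<'E'
from h import *
a=snap('wrist')['frame']; b=snap('side')['frame']
s=cv2.resize(b[130:240,300:460],(640,440),interpolation=cv2.INTER_CUBIC)
cv2.imwrite('pics/m4.png',np.hstack([cv2.resize(a,(0,0),fx=.62,fy=.62)[:,:], cv2.resize(s,(397,248))])[:,:,::-1])
E
```

```text
(no output)
```

View pics/m4.png

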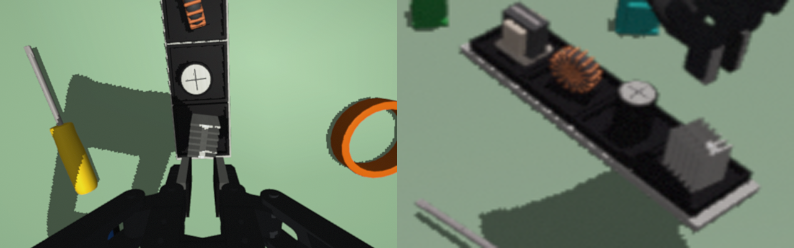

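```bash
python3 - <<'E'
from h import *
np.set_printoptions(precision=4,suppress=True)
c=snap('wrist','wrist5.png')
o=readout.get_obs();p=o['position']
def proj(X):
    q=np.array(c['R'])@X+c['t']; return q[:2]/q[2]*f(c)+[c['cx'],c['cy']]
print(p,'tcp px',proj(p),'cam',-np.array(c['R']).T@c['t'],np.array(c['R']))
for z in(0,.03,.052): print(z,proj(np.array([.4658,-.1593,z])))
for cam in('wrist','side','scene'):
    if cam!='wrist': c=snap(cam)
    for n in('heatsink','capacitor','cup_heatsink','rail'):
        print(cam,n,[(round(d['p'],2),world(c,d['at'])) for d in finder.find_in(n,cam)][:2])
E
```

```text
[ 0.4683 -0.161   0.0868] tcp px [325.7471 249.4135] cam [ 0.5402 -0.1761  0.2597] [[-0.2077 -0.9782  0.0027]
 [-0.9393  0.2003  0.2784]
 [-0.2729  0.0553 -0.9605]]
0 [324.0315 207.5555]
0.03 [323.8815 220.0854]
0.052 [323.7467 231.3532]
wrist heatsink [(0.78, array([ 0.468 , -0.1596,  0.0506])), (0.33, array([ 0.5245, -0.1713,  0.062 ]))]
wrist capacitor [(0.76, array([ 0.5191, -0.1693,  0.0626]))]
wrist cup_heatsink [(0.61, array([ 0.4731, -0.1564,  0.012 ]))]
wrist rail [(0.77, array([ 0.5382, -0.1895,  0.0022]))]
side heatsink [(0.98, array([ 0.4616, -0.1479,  0.0377]))]
side capacitor [(0.56, array([ 0.5148, -0.1606,  0.0491])), (0.27, array([ 0.4921, -0.1435,  0.0077]))]
side cup_heatsink [(0.68, array([ 0.4484, -0.1448,  0.0087]))]
side rail [(0.7, array([ 0.4936, -0.142 ,  0.0112])), (0.56, array([0.5236, 0.1943, 0.0033]))]
scene heatsink [(0.83, array([ 0.4713, -0.1645,  0.0481]))]
scene capacitor [(0.82, array([ 0.532 , -0.1699,  0.0447])), (0.59, array([ 0.5227, -0.1611,  0.0113]))]
scene cup_heatsink [(0.52, array([ 0.4627, -0.1367,  0.0122]))]
scene rail [(0.55, array([ 0.6725, -0.1808,  0.0065]))]
```

View pics/wrist5.png

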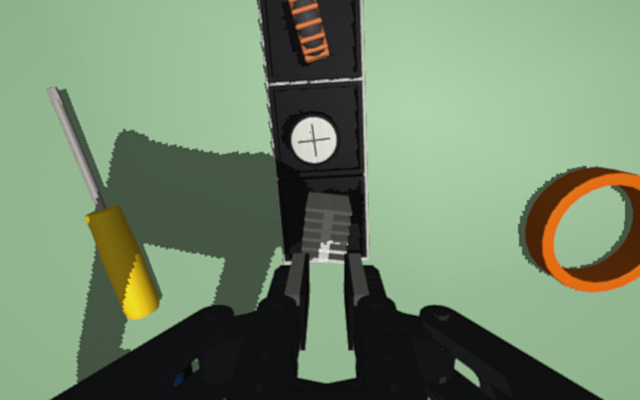

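Wrist picture 5: the heatsink (327,228) still stands in its cup and the fingers (302 to 350) hold nothing. Retrying slowly and a bit lower, reading the opening before any lift.

```bash
python3 -m pendant '[[0,0,0,0,85],[0,0,0,0,85],[0,0,0,0,85],[0,0,0,0,85],[0,0,15,0,85],[0,0,15,0,85],[0,0,15,0,85],[0,0,17,0,85]]' 40
python3 -m pendant '[[0,0,0,0,15],[0,0,0,0,15],[0,0,0,0,15],[0,0,0,0,15],[0,0,0,0,15],[0,0,0,0,15],[0,0,0,0,15],[0,0,0,0,15]]' 40
python3 - <<'E'
from h import *
a=snap('wrist')['frame']; b=snap('side')['frame']
s=b[100:240,290:470]
cv2.imwrite('pics/m6.png',np.hstack([cv2.resize(a,(0,0),fx=.62,fy=.62), cv2.resize(s,(397,248),interpolation=cv2.INTER_CUBIC)])[:,:,::-1])
E
```

```text
t: 7.4
position: [0.4664, -0.1602, 0.0221]
tool_rot: [0.995, -0.105, 0.001, 0.0]
wrist_force: [-0.5, 0.6, -0.7]
opening: 0.0851
t: 8.2
position: [0.4668, -0.1603, 0.0234]
tool_rot: [0.995, -0.104, 0.001, 0.0]
wrist_force: [-0.3, -0.1, 6.7]
opening: 0.0257
```

View pics/m6.png

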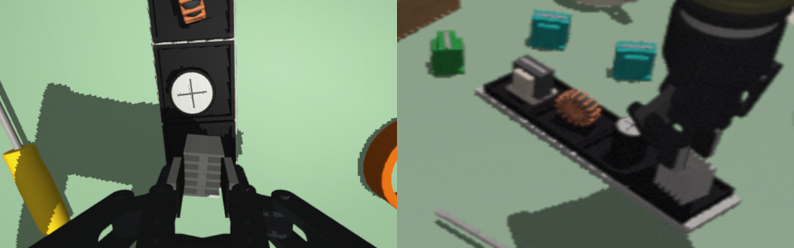

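Opening 25.7 mm: it's on the part now. More force and a slow lift.

```bash
python3 -m pendant '[[0,0,0,0,15],[0,0,0,0,15],[0,0,0,0,15],[0,0,-1,0,15],[0,0,-1,0,15],[0,0,-2,0,15],[0,0,-2,0,15],[0,0,-2,0,15]]' 80
```

```text
t: 9.1
position: [0.4658, -0.16, 0.0303]
tool_rot: [0.995, -0.105, -0.0, -0.0]
wrist_force: [-0.3, 0.3, -0.7]
opening: 0.0218
```

```bash
python3 - <<'E'
from h import *
a=snap('wrist')['frame'][180:380,200:460]; b=snap('side')['frame'][120:220,370:500]; 
cv2.imwrite('pics/m7.png',np.hstack([cv2.resize(a,(400,308),interpolation=cv2.INTER_CUBIC), cv2.resize(b,(400,308),interpolation=cv2.INTER_CUBIC)])[:,:,::-1])
E
python3 -m pendant '[[0,0,0,0,15],[0,0,0,0,15],[0,0,0,0,15],[0,0,0,0,15],[0,0,0,0,15],[0,0,0,0,15],[0,0,0,0,15],[0,0,0,0,15]]' 80
```

```text
t: 10.0
position: [0.466, -0.16, 0.0303]
tool_rot: [0.995, -0.105, 0.0, 0.0]
wrist_force: [-0.2, 0.6, -0.1]
opening: 0.0219
```

View pics/m7.png

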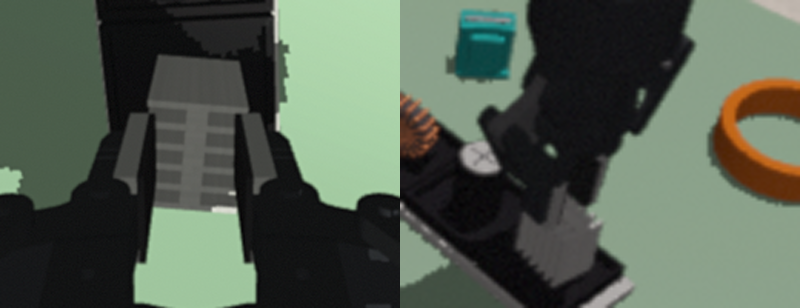

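```bash
python3 - <<'E'
from h import *
np.set_printoptions(precision=4,suppress=True)
c=snap('wrist'); print(f(c))
R=np.array(c['R']);o=readout.get_obs();print(o['position'],o['wrist_force'],o['opening'])
print('heat',[(round(d['p'],2),world(c,d['at'])) for d in finder.find_in('heatsink','wrist')])
def proj(X):
    q=R@X+c['t']; return q[:2]/q[2]*f(c)+[c['cx'],c['cy']]
# expected pixels of heatsink top corners if in cup / if raised 7mm; yaw -12deg
a=np.radians(-12);M=np.array([[np.cos(a),-np.sin(a)],[np.sin(a),np.cos(a)]])
for z in(.052,.059):
    print(z,[proj(np.r_[M@[sx*.017,sy*.014]+[.466,-.160],z]).round(0) for sx,sy in((1,1),(1,-1),(-1,-1),(-1,1))])
m=finder.outline_of('heatsink','wrist')
for d in m[:1]:
    y,x=np.nonzero(d['region']);print(d['p'],x.min(),x.max(),y.min(),y.max())
E
```

```text
358.22773029722657
[ 0.466  -0.16    0.0303] [ 0.1249 -0.3632 -0.5754] 0.022086041024369698
heat [(0.88, array([ 0.4696, -0.1574,  0.0575]))]
0.052 [array([295., 232.]), array([358., 232.]), array([356., 300.]), array([296., 300.])]
0.059 [array([293., 238.]), array([359., 238.]), array([357., 308.]), array([295., 308.])]
0.82 295 361 216 318
```

It appears lifted: the top corners are about 16 px lower in the picture than they would be in the cup, and the finder puts its z at 0.0575. Increase the force and lift gently.

```bash
python3 -m pendant '[[0,0,0,0,15],[0,0,-3,0,15],[0,0,-6,0,15],[0,0,-9,0,15],[0,0,-12,0,15],[0,0,-12,0,15],[0,0,-12,0,15],[0,0,-6,0,15]]' 100
python3 - <<'E'
from h import *
np.set_printoptions(precision=4,suppress=True)
c=snap('wrist','wrist8.png')
print('heat',[(round(d['p'],2),world(c,d['at'])) for d in finder.find_in('heatsink','wrist')])
a=c['frame'][60:360,150:500]; b=snap('side')['frame'][60:220,340:500]; 
cv2.imwrite('pics/m8.png',np.hstack([cv2.resize(a,(440,380),interpolation=cv2.INTER_CUBIC), cv2.resize(b,(360,380),interpolation=cv2.INTER_CUBIC)])[:,:,::-1])
E
```

```text
t: 10.95
position: [0.4669, -0.1604, 0.0921]
tool_rot: [0.995, -0.105, 0.001, 0.0]
wrist_force: [-0.0, -0.3, -0.0]
opening: 0.0148
heat [(0.82, array([ 0.4664, -0.1599,  0.0498]))]
```

View pics/m8.png

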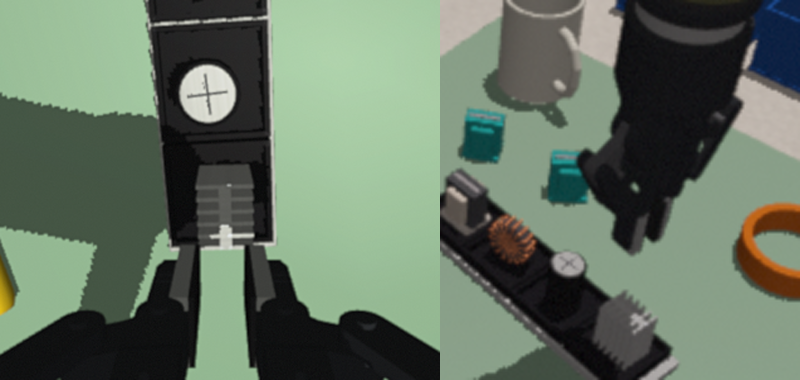

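```bash
python3 - <<'E'
from h import *
from scipy.spatial.transform import Rotation as Ro
np.set_printoptions(precision=4,suppress=True)
c=snap('wrist');o=readout.get_obs();print(o['position'],o['opening'])
R=np.array(c['R']);T=Ro.from_quat(o['tool_rot']).as_matrix()
def proj(x):
    q=R@(o['position']+T@np.array(x))+c['t']; return (q[:2]/q[2]*f(c)+[c['cx'],c['cy']]).round(0)
for d in(-.03,-.02,-.01,0,.01): print(d,[proj([.011,s*h,d]) for h in(.0075,.0425) for s in(1,-1)], proj([0,0,d]))
a=c['frame'][220:400,230:420]; cv2.imwrite('pics/m9.png',cv2.resize(cv2.convertScaleAbs(a,alpha=2,beta=20),(633,600),interpolation=cv2.INTER_CUBIC)[:,:,::-1])
E
```

```text
[ 0.4659 -0.16    0.0904] 0.015310801238819812
-0.03 [array([344., 253.]), array([309., 253.]), array([425., 253.]), array([227., 253.])] [326. 276.]
-0.02 [array([343., 244.]), array([310., 244.]), array([420., 244.]), array([233., 244.])] [326. 266.]
-0.01 [array([342., 236.]), array([310., 236.]), array([414., 236.]), array([238., 236.])] [326. 257.]
0 [array([341., 229.]), array([311., 229.]), array([410., 229.]), array([242., 229.])] [326. 249.]
0.01 [array([340., 222.]), array([312., 222.]), array([405., 222.]), array([247., 222.])] [326. 241.]
```

View pics/m9.png

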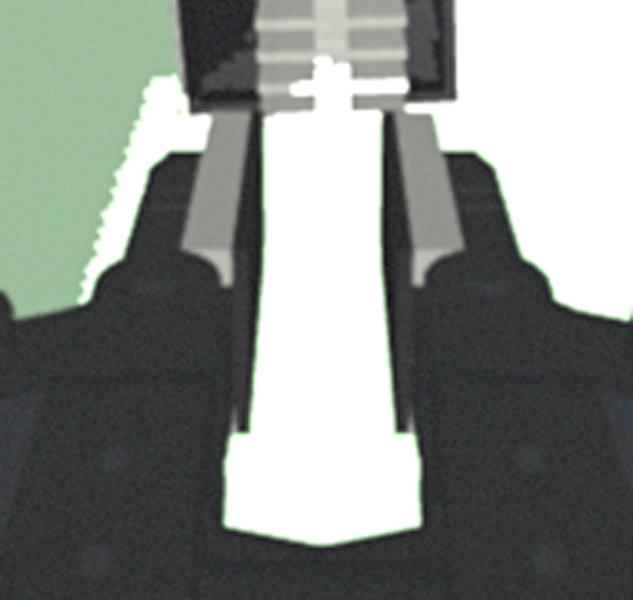

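Wrist close-up: the fingertips' lower edges run from v≈253 to 294, middle ≈273, while the calculated TCP is at v=249. That's about 27 mm off along the tool, so the grip may be much higher than thought. I'll check against the fixed cameras with projected marks.

```bash
python3 - <<'E'
from h import *
o=readout.get_obs();p=o['position'];out=[]
for cam,k in(('side',4),('scene',5)):
    c=snap(cam);R=np.array(c['R'])
    def proj(X):
        q=R@np.array(X)+c['t']; return q[:2]/q[2]*f(c)+[c['cx'],c['cy']]
    u,v=proj(p+[0,0,-.01]).astype(int); w,h=50,int(50)
    x0,y0=u-w,v-h
    im=cv2.resize(c['frame'][y0:y0+2*h,x0:x0+2*w],(400,400),interpolation=cv2.INTER_CUBIC)
    im=cv2.convertScaleAbs(im,alpha=1.8,beta=20)
    for dz,col in((0,(255,0,0)),(.027,(255,255,0))):
        q=(proj(p+[0,0,dz])-[x0,y0])*4; cv2.drawMarker(im,tuple(q.astype(int).tolist()),col,cv2.MARKER_CROSS,14,1)
    a=np.radians(-12);M=np.array([[np.cos(a),-np.sin(a)],[np.sin(a),np.cos(a)]])
    for z in(.012,.052):
        q=np.array([(proj(np.r_[M@[sx*.017,sy*.014]+[.466,-.160],z])-[x0,y0])*4 for sx,sy in((1,1),(1,-1),(-1,-1),(-1,1))]).astype(int)
        cv2.polylines(im,[q],True,(0,255,255),1)
    out.append(im)
cv2.imwrite('pics/m10.png',np.hstack(out)[:,:,::-1])
E
```

```text
(no output)
```

View pics/m10.png

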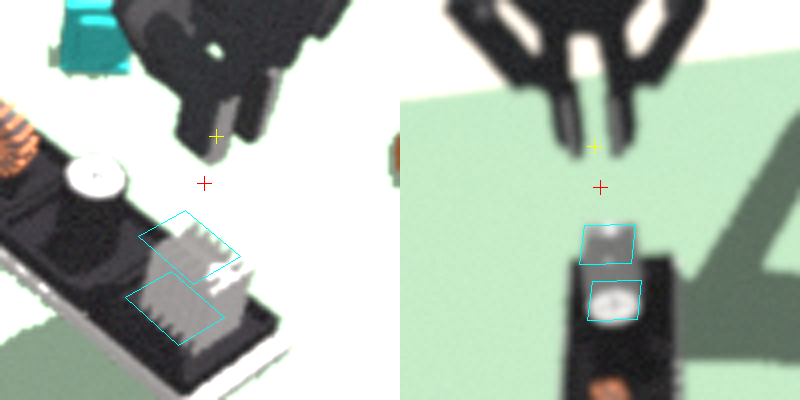

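The fixed cameras agree: the fingertips sit about 18–20 mm above the reported TCP, and the heatsink has been nudged roughly 6 mm toward the robot. I'd been gripping only its top edge. I'll measure the heatsink again.

```bash
python3 - <<'E'
from h import *
print(r.grip_depth)
np.set_printoptions(precision=4,suppress=True)
c=snap('wrist')
a,b=ray(c,328,206,.052),ray(c,328,254,.052);print(a,b,(a+b)/2,np.linalg.norm(a-b))
c=snap('side');m=finder.outline_of('heatsink','side')[0]['region']
y,x=np.nonzero(m);P=np.array([x,y]).T.astype(np.int32);hull=cv2.convexHull(P)
R=np.array(c['R'])
def proj(X):
    q=R@np.array(X)+c['t']; return q[:2]/q[2]*f(c)+[c['cx'],c['cy']]
best=[]
for yaw in(-20,-12,-5):
  A=np.radians(yaw);M=np.array([[np.cos(A),-np.sin(A)],[np.sin(A),np.cos(A)]])
  for X in np.arange(.45,.48,.002):
    for Y in np.arange(-.175,-.145,.002):
      q=np.array([proj(np.r_[M@[sx*.017,sy*.014]+[X,Y],z]) for sx in(1,-1) for sy in(1,-1) for z in(.012,.052)],np.float32)
      n=np.zeros((400,640),np.uint8);cv2.fillConvexPoly(n,cv2.convexHull(np.round(q).astype(np.int32)),1)
      best.append(((n&m).sum()/((n|m)>0).sum(),yaw,X,Y))
print(sorted(best)[-4:])
E
```

```text
0.0187
[ 0.4765 -0.1633  0.052 ] [ 0.4454 -0.1567  0.052 ] [ 0.4609 -0.16    0.052 ] 0.031704747024007544
[(np.float64(0.8350515463917526), -5, np.float64(0.46), np.float64(-0.16099999999999998)), (np.float64(0.8353115727002968), -20, np.float64(0.458), np.float64(-0.16099999999999998)), (np.float64(0.8475336322869955), -5, np.float64(0.458), np.float64(-0.15899999999999997)), (np.float64(0.8526315789473684), -12, np.float64(0.46), np.float64(-0.15899999999999997))]
```

```bash
python3 -m pendant '[[-6,0,0,0,85],[0,0,0,0,85],[0,0,0,0,85],[0,0,10,0,85],[0,0,20,0,85],[0,0,20,0,85],[0,0,20,0,85],[0,0,14,0,85]]' 40
python3 -m pendant '[[0,0,0,0,15],[0,0,0,0,15],[0,0,0,0,15],[0,0,0,0,15],[0,0,0,0,15],[0,0,0,0,15],[0,0,0,0,15],[0,0,0,0,15]]' 40
```

```text
t: 12.2
position: [0.4595, -0.1585, 0.0046]
tool_rot: [0.995, -0.105, -0.001, -0.0]
wrist_force: [-0.6, 0.9, -0.8]
opening: 0.0849
t: 13.0
position: [0.4611, -0.1592, 0.0072]
tool_rot: [0.995, -0.105, 0.001, 0.0]
wrist_force: [0.4, 0.9, 6.4]
opening: 0.0269
```

```bash
python3 -m pendant '[[0,0,-2,0,15],[0,0,-3,0,15],[0,0,-5,0,15],[0,0,-5,0,15],[0,0,-5,0,15],[0,0,-5,0,15],[0,0,-5,0,15],[0,0,-5,0,15]]' 60
```

```text
t: 13.8
position: [0.4602, -0.1588, 0.0418]
tool_rot: [0.995, -0.105, 0.0, 0.0]
wrist_force: [0.8, -0.3, -1.4]
opening: 0.0266
```

Held: 26.6 mm steady while lifting. Now raise and rotate to the tray's yaw, and fit the tray box to the side and scene outlines.

```bash
python3 -m pendant '[[0,0,-10,-7,15],[0,0,-15,-7,15],[0,0,-15,0,15],[0,0,-10,0,15],[0,0,0,0,15],[0,0,0,0,15],[0,0,0,0,15],[0,0,0,0,15]]' 60
cat > fit.py <<'E'
from h import *
from scipy.optimize import minimize
def corners(X,Y,a,lx,ly,z0,z1):
    M=np.array([[np.cos(a),-np.sin(a)],[np.sin(a),np.cos(a)]])
    return [np.r_[M@[sx*lx/2,sy*ly/2]+[X,Y],z] for sx in(1,-1) for sy in(1,-1) for z in(z0,z1)]
def fitbox(label,cam,box,g,idx=0):
    c=snap(cam); m=finder.outline_of(label,cam)[idx]['region'].astype(np.uint8); R=np.array(c['R'])
    def proj(X):
        q=R@X+c['t']; return q[:2]/q[2]*f(c)+[c['cx'],c['cy']]
    def cost(p):
        q=np.array([proj(X) for X in corners(p[0],p[1],p[2],*box)],np.float32)
        n=np.zeros((400,640),np.uint8);cv2.fillConvexPoly(n,cv2.convexHull(np.round(q*16).astype(np.int32)),1,shift=4)
        return 1-(n&m).sum()/max(1,(n|m).sum())
    s=minimize(cost,g,method='Nelder-Mead',options=dict(initial_simplex=[g,[g[0]+.02,*g[1:]],[g[0],g[1]+.02,g[2]],[g[0],g[1],g[2]+.1]]))
    return s.x.round(4),round(1-s.fun,3)
E
python3 - <<'E'
from fit import *
for cam in('side','scene'): print(cam,fitbox('tray',cam,(.252,.066,0,.014),[.54,.193,.03]))
E
```

```text
t: 14.6
position: [0.4595, -0.1585, 0.0906]
tool_rot: [1.0, 0.017, -0.001, -0.0]
wrist_force: [1.4, 1.0, -1.4]
opening: 0.0267
side (array([0.5425, 0.1944, 0.0346]), np.float64(0.976))
scene (array([0.5463, 0.1928, 0.0265]), np.float64(0.972))
```

```bash
python3 -m pendant '[[14,-25,0,0,15],[27,-50,0,0,15],[27,-50,0,0,15],[27,-50,0,0,15],[27,-50,0,0,15],[27,-50,0,0,15],[27,-50,0,0,15],[13,-25,0,0,15]]' 60
python3 -m pendant '[[0,0,0,0,15],[0,0,0,0,15],[0,0,0,0,15],[0,0,10,0,15],[0,0,10,0,15],[0,0,10,0,15],[0,0,10,0,15],[0,0,0,0,15]]' 60
python3 - <<'E'
from h import *
np.set_printoptions(precision=4,suppress=True)
for cam in('wrist','side','scene'):
    c=snap(cam);print(cam,[(round(d['p'],2),world(c,d['at'])) for d in finder.find_in('heatsink',cam)])
E
```

```text
t: 15.6
position: [0.6205, 0.1649, 0.0911]
tool_rot: [1.0, 0.019, 0.001, -0.001]
wrist_force: [-0.3, -1.6, 0.3]
opening: 0.0265
t: 16.4
position: [0.6168, 0.1603, 0.049]
tool_rot: [1.0, 0.017, -0.002, 0.0]
wrist_force: [0.2, 0.2, -1.3]
opening: 0.0263
wrist [(0.91, array([0.6253, 0.1616, 0.0923]))]
side [(0.85, array([0.6058, 0.1632, 0.0889]))]
scene [(0.84, array([0.6332, 0.1584, 0.0793]))]
```

```bash
python3 -m pendant '[[10,-18,0,0,15],[11,-18,0,0,15],[0,0,0,0,15],[0,0,0,0,15],[0,0,10,0,15],[0,0,10,0,15],[0,0,8,0,15],[0,0,5,0,15]]' 60
python3 -m pendant '[[0,0,4,0,15],[0,0,3,0,15],[0,0,2,0,15],[0,0,2,0,15],[0,0,2,0,15],[0,0,0,0,15],[0,0,0,0,15],[0,0,0,0,15]]' 60
```

```text
t: 17.5
position: [0.6372, 0.1969, 0.0166]
tool_rot: [1.0, 0.017, -0.001, 0.0]
wrist_force: [-0.3, -0.4, -0.8]
opening: 0.027
t: 18.3
position: [0.6385, 0.1977, 0.0055]
tool_rot: [1.0, 0.017, 0.0, -0.0]
wrist_force: [0.5, 0.5, -1.6]
opening: 0.0269
```

```bash
python3 -m pendant '[[0,0,1,0,15],[0,0,1,0,15],[0,0,1,0,15],[0,0,1,0,15],[0,0,0,0,15],[0,0,0,0,15],[0,0,0,0,15],[0,0,0,0,15]]' 60
```

```text
t: 19.1
position: [0.6383, 0.1976, 0.0014]
tool_rot: [1.0, 0.017, 0.0, -0.0]
wrist_force: [-0.2, 0.2, 1.7]
opening: 0.0266
```

```bash
python3 -m pendant '[[0,0,0,0,70],[0,0,0,0,85],[0,0,0,0,85],[0,0,0,0,85],[0,0,-15,0,85],[0,0,-25,0,85],[0,0,-25,0,85],[0,0,-25,0,85]]' 40
python3 - <<'E'
from fit import *
np.set_printoptions(precision=4,suppress=True)
print(readout.get_obs()['position'])
for cam in('side','scene'): print(cam,fitbox('heatsink',cam,(.034,.028,.006,.046),[.637,.197,.03]))
c=snap('wrist');print([(round(d['p'],2),world(c,d['at'])) for d in finder.find_in('heatsink','wrist')])
E
```

```text
t: 19.9
position: [0.6385, 0.1977, 0.0933]
tool_rot: [1.0, 0.017, 0.0, -0.0]
wrist_force: [-0.1, 0.5, 0.3]
opening: 0.085
[0.6385 0.1977 0.0933]
side (array([0.6364, 0.198 , 0.0218]), np.float64(0.976))Traceback (most recent call last):
  File "<stdin>", line 4, in <module>
  File "fit.py", line 7, in fitbox
    c=snap(cam); m=finder.outline_of(label,cam)[idx]['region'].astype(np.uint8); R=np.array(c['R'])
                   ~~~~~~~~~~~~~~~~~~~~~~~~~~~~^^^^^
IndexError: list index out of range
```

Heatsink placed: the side fit gives (0.636,0.198), IoU 0.976, within 2 mm of the pocket centre. Next the capacitor.

```bash
python3 -m pendant '[[-16,45,0,0,85],[-16,45,0,0,85],[-16,45,0,0,85],[-16,45,0,0,85],[-16,45,0,0,85],[-16,45,0,0,85],[-16,45,0,0,85],[-16,45,0,0,85]]' 40
python3 -m pendant '[[0,0,0,5.5,85],[0,0,0,5.5,85],[0,0,0,0,85],[0,0,0,0,85],[0,0,0,0,85],[0,0,0,0,85],[0,0,0,0,85],[0,0,0,0,85]]' 40
python3 - <<'E'
from fit import *
np.set_printoptions(precision=4,suppress=True)
c=snap('wrist','w11.png')
# bright disc of capacitor
for n in('capacitor','choke'): print(n,[(round(d['p'],2),world(c,d['at'])) for d in finder.find_in(n,'wrist')][:2])
def proj(X):
    q=np.array(c['R'])@np.array(X)+c['t']; return q[:2]/q[2]*f(c)+[c['cx'],c['cy']]
u,v=proj([.5228,-.1669,.057]);print(u,v)
g=cv2.cvtColor(c['frame'],cv2.COLOR_RGB2GRAY);m=np.zeros_like(g);cv2.circle(m,(int(u),int(v)),45,255,-1)
t=((g>120)&(m>0)).astype(np.uint8);n,l,s,ce=cv2.connectedComponentsWithStats(t);i=1+s[1:,4].argmax();print(s[i],ce[i],ray(c,*ce[i],.057))
print(readout.get_obs()['position'])
E
```

```text
t: 20.9
position: [0.521, -0.1678, 0.0901]
tool_rot: [1.0, 0.018, -0.001, -0.001]
wrist_force: [0.7, 0.2, -0.2]
opening: 0.0849
t: 21.7
position: [0.5231, -0.1663, 0.0914]
tool_rot: [0.997, -0.078, 0.0, 0.0]
wrist_force: [-0.5, 0.3, -1.4]
opening: 0.0849
capacitor [(0.92, array([ 0.5268, -0.1709,  0.0606])), (0.56, array([ 0.577 , -0.1754,  0.0034]))]
choke [(0.76, array([ 0.5833, -0.174 ,  0.0449])), (0.59, array([ 0.5894, -0.1796,  0.0136]))]
327.1464203475957 226.05930057592676
[369 217   4  26  60] [370.0667 229.0333] [ 0.5168 -0.1924  0.057 ]
[ 0.5231 -0.1665  0.0914]
```

```bash
python3 -m pendant '[[0,0,10,0,85],[0,0,20,0,85],[0,0,20,0,85],[0,0,20,0,85],[0,0,13,0,85],[0,0,0,0,85],[0,0,0,0,60],[0,0,0,0,15]]' 40
python3 -m pendant '[[0,0,0,0,15],[0,0,0,0,15],[0,0,0,0,15],[0,0,0,0,15],[0,0,0,0,15],[0,0,0,0,15],[0,0,0,0,15],[0,0,0,0,15]]' 50
python3 -m pendant '[[0,0,-2,0,15],[0,0,-3,0,15],[0,0,-5,0,15],[0,0,-5,0,15],[0,0,-5,0,15],[0,0,-10,0,15],[0,0,-10,0,15],[0,0,-10,0,15]]' 50
```

```text
t: 22.65
position: [0.5236, -0.1669, 0.0088]
tool_rot: [0.997, -0.078, 0.001, 0.0]
wrist_force: [-0.7, -0.2, 0.3]
opening: 0.0588
t: 23.45
position: [0.5237, -0.1669, 0.0093]
tool_rot: [0.997, -0.078, 0.001, 0.0]
wrist_force: [-0.7, 0.8, 6.4]
opening: 0.0284
t: 24.25
position: [0.5232, -0.1667, 0.0594]
tool_rot: [0.997, -0.078, 0.0, 0.0]
wrist_force: [0.2, 1.0, -0.3]
opening: 0.0283
```

```bash
python3 -m pendant '[[0,0,-10,-5.5,15],[0,0,-10,-5.5,15],[0,0,0,0,15],[8,-45,0,0,15],[8,-45,0,0,15],[8,-45,0,0,15],[8,-45,0,0,15],[8,-45,0,0,15]]' 50
python3 -m pendant '[[8,-45,0,0,15],[8,-45,0,0,15],[8,-45,0,0,15],[0,0,0,0,15],[0,0,0,0,15],[0,0,10,0,15],[0,0,10,0,15],[0,0,0,0,15]]' 50
python3 - <<'E'
from h import *
np.set_printoptions(precision=4,suppress=True)
print(readout.get_obs()['position'],readout.get_obs()['opening'])
for cam in('wrist','side','scene'):
    c=snap(cam);print(cam,[(round(d['p'],2),world(c,d['at'])) for d in finder.find_in('capacitor',cam)][:2])
E
```

```text
t: 25.05
position: [0.555, 0.0613, 0.0783]
tool_rot: [1.0, 0.016, -0.0, 0.0]
wrist_force: [0.5, -0.4, -0.1]
opening: 0.0282
t: 25.85
position: [0.5724, 0.1935, 0.0561]
tool_rot: [1.0, 0.016, -0.002, 0.001]
wrist_force: [-1.1, 1.3, -0.3]
opening: 0.0281
[0.5724 0.1935 0.0561] 0.028125806453974205
wrist [(0.67, array([0.5787, 0.1924, 0.1072]))]
side [(0.71, array([0.5598, 0.1906, 0.102 ]))]
scene [(0.62, array([0.5854, 0.1877, 0.0874]))]
```

```bash
python3 -m pendant '[[0,0,10,0,15],[0,0,10,0,15],[0,0,10,0,15],[0,0,8,0,15],[0,0,6,0,15],[0,0,4,0,15],[0,0,2,0,15],[0,0,0,0,15]]' 50
python3 -m pendant '[[0,0,1,0,15],[0,0,1,0,15],[0,0,1,0,15],[0,0,1,0,15],[0,0,0,0,15],[0,0,0,0,15],[0,0,0,0,15],[0,0,0,0,15]]' 50
```

```text
t: 26.95
position: [0.5744, 0.1954, 0.0081]
tool_rot: [1.0, 0.017, -0.0, 0.0]
wrist_force: [-0.0, 0.3, -1.3]
opening: 0.0284
t: 27.75
position: [0.5744, 0.1954, 0.0043]
tool_rot: [1.0, 0.017, 0.0, -0.0]
wrist_force: [-0.5, -0.3, -0.9]
opening: 0.028
```

```bash
python3 -m pendant '[[0,0,1,0,15],[0,0,1,0,15],[0,0,0,0,15],[0,0,0,0,15],[0,0,0,0,15],[0,0,0,0,15],[0,0,0,0,15],[0,0,0,0,15]]' 50
```

```text
t: 28.55
position: [0.5746, 0.1955, 0.0033]
tool_rot: [1.0, 0.017, 0.0, -0.0]
wrist_force: [-1.3, -1.2, 5.8]
opening: 0.0282
```

```bash
python3 -m pendant '[[0,0,0,0,70],[0,0,0,0,85],[0,0,0,0,85],[0,0,0,0,85],[0,0,-15,0,85],[0,0,-25,0,85],[0,0,-25,0,85],[0,0,-25,0,85]]' 40
python3 - <<'E'
from fit import *
np.set_printoptions(precision=4,suppress=True)
print(readout.get_obs()['position'])
# cylinder approximated by box 27 mm
for cam in('side','wrist'):
  try: print(cam,fitbox('capacitor',cam,(.028,.028,.006,.051),[.5745,.195,.03]))
  except Exception as e: print(cam,e)
  c=snap(cam);print([(round(d['p'],2),world(c,d['at'])) for d in finder.find_in('capacitor',cam)][:2])
E
```

```text
t: 29.35
position: [0.5741, 0.1953, 0.0928]
tool_rot: [1.0, 0.017, -0.0, 0.0]
wrist_force: [0.8, 0.8, -0.2]
opening: 0.0849
[0.5741 0.1953 0.0928]
side (array([0.5708, 0.1956, 0.0637]), np.float64(0.759))
[(0.88, array([0.5628, 0.1963, 0.048 ]))]
wrist (array([0.5724, 0.195 , 0.08  ]), np.float64(0.829))
[(0.94, array([0.5803, 0.1908, 0.0542]))]
```

Capacitor placed upright near (0.572,0.195). Now the choke.

```bash
python3 -m pendant '[[0,46.5,0,0,85],[0,46.5,0,0,85],[0,46.5,0,0,85],[0,46.5,0,0,85],[0,46.5,0,0,85],[0,46.5,0,0,85],[0,46.5,0,0,85],[0,46.5,0,0,85]]' 40
python3 -m pendant '[[0,0,0,0,85],[0,0,0,0,85],[0,0,0,0,85],[0,0,0,0,85],[0,0,0,0,85],[0,0,0,0,85],[0,0,0,0,85],[0,0,0,0,85]]' 40
python3 - <<'E'
from fit import *
np.set_printoptions(precision=4,suppress=True)
c=snap('wrist','w12.png')
for n in('choke','transformer'): print(n,[(round(d['p'],2),world(c,d['at'])) for d in finder.find_in(n,'wrist')][:3])
m=finder.outline_of('choke','wrist')[0]['region'].astype(np.uint8)
hsv=cv2.cvtColor(c['frame'],cv2.COLOR_RGB2HSV); cop=((hsv[...,0]<18)&(hsv[...,1]>100)&(hsv[...,2]>50)&(m>0))
y,x=np.nonzero(cop);P=np.array([ray(c,u,v,.05)[:2] for u,v in zip(x,y)],np.float32)*1000
print(len(x),cv2.minAreaRect(P),P.mean(0),x.min(),x.max(),y.min(),y.max());d=P-P.mean(0);w,V=np.linalg.eigh(d.T@d);print('axis',np.degrees(np.arctan2(V[1,1],V[0,1])))
cv2.imwrite('pics/m12.png',np.hstack([cv2.resize(c['frame'],(0,0),fx=.62,fy=.62),cv2.resize(c['frame'][120:320,240:440],(390,390))[:248]])[:,:,::-1])
cv2.imwrite('pics/m12.png',cv2.resize(c['frame'][60:360,160:490],(660,600))[:,:,::-1])
E
```

```text
t: 30.55
position: [0.5865, -0.178, 0.0911]
tool_rot: [1.0, 0.017, -0.001, -0.0]
wrist_force: [0.3, -0.4, -0.6]
opening: 0.0852
t: 31.35
position: [0.5875, -0.176, 0.0924]
tool_rot: [1.0, 0.018, 0.0, 0.0]
wrist_force: [-0.3, -0.7, -0.8]
opening: 0.0848
choke [(0.81, array([ 0.5889, -0.1751,  0.0472])), (0.75, array([ 0.5235, -0.1716,  0.0151]))]
transformer [(0.95, array([ 0.7034, -0.2782,  0.0361])), (0.71, array([ 0.6098, -0.2804,  0.0342])), (0.66, array([ 0.6484, -0.1874,  0.0507]))]
867 ((589.15869140625, -174.99217224121094), (38.43378448486328, 14.478131294250488), 2.479323387145996) [ 589.7424 -175.1738] 313 336 189 247
axis -176.26862
```

View pics/m12.png

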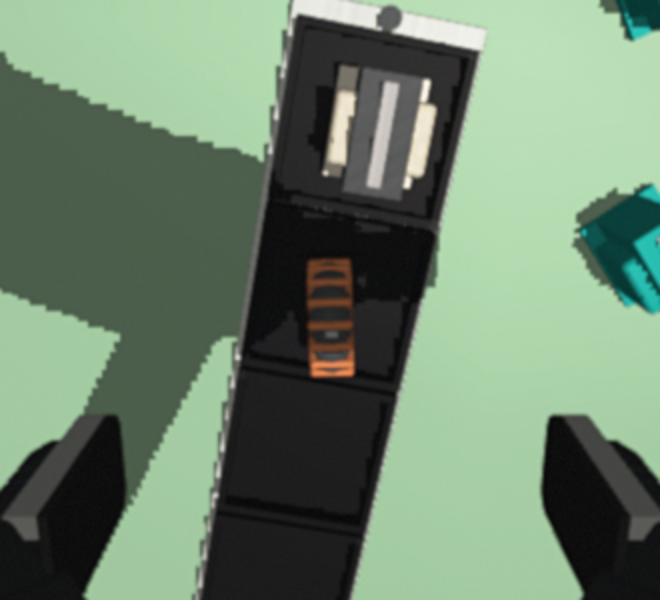

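Picture 14 (wrist): the choke (crop 332,318) is centred between the fingers, yaw about 3°. The transformer (crop 385,135) has yaw about -6°. Grip the choke.

```bash
python3 -m pendant '[[0,0,10,0,85],[0,0,20,0,85],[0,0,20,0,85],[0,0,20,0,85],[0,0,14,0,85],[0,0,0,0,60],[0,0,0,0,30],[0,0,0,0,3]]' 40
python3 -m pendant '[[0,0,0,0,3],[0,0,0,0,3],[0,0,0,0,3],[0,0,0,0,3],[0,0,0,0,3],[0,0,0,0,3],[0,0,0,0,3],[0,0,0,0,3]]' 50
python3 -m pendant '[[0,0,-2,0,3],[0,0,-3,0,3],[0,0,-5,0,3],[0,0,-5,0,3],[0,0,-5,0,3],[0,0,-10,0,3],[0,0,-10,0,3],[0,0,-10,0,3]]' 50
```

```text
t: 32.35
position: [0.5882, -0.1767, 0.0091]
tool_rot: [1.0, 0.017, 0.001, 0.0]
wrist_force: [0.3, -0.8, -0.7]
opening: 0.0436
t: 33.15
position: [0.5883, -0.1767, 0.0094]
tool_rot: [1.0, 0.017, 0.001, 0.0]
wrist_force: [0.5, 0.9, 6.3]
opening: 0.0126
t: 33.95
position: [0.5876, -0.1765, 0.0594]
tool_rot: [1.0, 0.017, 0.0, 0.0]
wrist_force: [0.6, 1.3, -0.8]
opening: 0.0127
```

```bash
python3 -m pendant '[[-8,-46,-10,0,3],[-8,-46,-10,0,3],[-8,-46,0,0,3],[-8,-46,0,0,3],[-8,-46,0,0,3],[-8,-46,0,0,3],[-8,-46,0,0,3],[-7,-46,0,0,3]]' 50
python3 -m pendant '[[0,-4,0,0,3],[0,0,0,0,3],[0,0,0,0,3],[0,0,10,0,3],[0,0,10,0,3],[0,0,10,0,3],[0,0,10,0,3],[0,0,0,0,3]]' 50
```

```text
t: 34.75
position: [0.5112, 0.1911, 0.0794]
tool_rot: [1.0, 0.017, 0.001, -0.0]
wrist_force: [0.5, 0.5, -0.7]
opening: 0.0128
t: 35.55
position: [0.5099, 0.1923, 0.0362]
tool_rot: [1.0, 0.017, -0.002, 0.001]
wrist_force: [-0.9, 0.0, -0.9]
opening: 0.0126
```

```bash
python3 -m pendant '[[2,0,10,0,3],[0,0,8,0,3],[0,0,6,0,3],[0,0,4,0,3],[0,0,3,0,3],[0,0,0,0,3],[0,0,0,0,3],[0,0,0,0,3]]' 50
python3 -m pendant '[[0,0,1,0,3],[0,0,1,0,3],[0,0,1,0,3],[0,0,1,0,3],[0,0,0,0,3],[0,0,0,0,3],[0,0,0,0,3],[0,0,0,0,3]]' 50
```

```text
t: 36.35
position: [0.5137, 0.1934, 0.0076]
tool_rot: [1.0, 0.017, 0.0, -0.0]
wrist_force: [-0.0, 0.5, -0.4]
opening: 0.0129
t: 37.15
position: [0.5135, 0.1933, 0.0034]
tool_rot: [1.0, 0.017, 0.0, -0.0]
wrist_force: [0.1, -0.3, 2.5]
opening: 0.013
```

Contact. Release, rise and check.

```bash
python3 -m pendant '[[0,0,0,0,70],[0,0,0,0,85],[0,0,0,0,85],[0,0,0,0,85],[0,0,-15,0,85],[0,0,-25,0,85],[0,0,-25,0,85],[0,0,-25,0,85]]' 40
python3 - <<'E'
from fit import *
np.set_printoptions(precision=4,suppress=True)
print(readout.get_obs()['position'])
for cam in('side','wrist','scene'):
  c=snap(cam);print(cam,[(round(d['p'],2),world(c,d['at'])) for d in finder.find_in('choke',cam)][:2])
  if cam!='side':print('trafo',[(round(d['p'],2),world(c,d['at'])) for d in finder.find_in('transformer',cam)][:5])
E
```

```text
t: 37.95
position: [0.5131, 0.1932, 0.094]
tool_rot: [1.0, 0.017, -0.0, 0.0]
wrist_force: [-0.3, -0.8, -0.7]
opening: 0.085
[0.5131 0.1932 0.094 ]
side [(0.74, array([0.5029, 0.1949, 0.0321])), (0.41, array([ 0.4575, -0.159 ,  0.0113]))]
wrist [(0.63, array([0.5139, 0.1908, 0.0391])), (0.4, array([0.6298, 0.199 , 0.0454]))]
trafo []
scene [(0.63, array([0.516 , 0.1902, 0.0243]))]
trafo [(0.92, array([ 0.6167, -0.2893,  0.0287])), (0.86, array([ 0.6533, -0.1881,  0.0379])), (0.71, array([ 0.7063, -0.2776,  0.0281])), (0.68, array([ 0.7495, -0.1795,  0.0302]))]
```

```bash
python3 -m pendant '[[14,46,0,0,85],[14,46,0,0,85],[14,46,0,0,85],[14,46,0,0,85],[14,46,0,0,85],[14,46,0,0,85],[14,46,0,0,85],[14,46,0,0,85]]' 40
python3 -m pendant '[[10,16,0,0,85],[0,0,0,8,85],[0,0,0,0,85],[0,0,0,0,85],[0,0,0,0,85],[0,0,0,0,85],[0,0,0,0,85],[0,0,0,0,85]]' 40
python3 - <<'E'
from fit import *
np.set_printoptions(precision=4,suppress=True)
c=snap('wrist');print(readout.get_obs()['position'],[(round(d['p'],2),world(c,d['at'])) for d in finder.find_in('transformer','wrist')][:4])
cv2.imwrite('pics/m13.png',cv2.resize(c['frame'][100:360,190:470],(646,600))[:,:,::-1])
E
```

```text
t: 39.15
position: [0.6379, -0.1724, 0.0919]
tool_rot: [1.0, 0.017, -0.001, -0.0]
wrist_force: [1.0, 0.6, 0.5]
opening: 0.085
t: 39.95
position: [0.6488, -0.1858, 0.0935]
tool_rot: [0.999, -0.052, 0.0, 0.0]
wrist_force: [-0.0, -0.9, 1.0]
opening: 0.0848
[ 0.6488 -0.1859  0.0935] [(0.97, array([ 0.702 , -0.2791,  0.0374])), (0.76, array([ 0.7396, -0.1779,  0.0401])), (0.72, array([ 0.6142, -0.281 ,  0.0345])), (0.57, array([ 0.6561, -0.187 ,  0.0517]))]
```

View pics/m13.png

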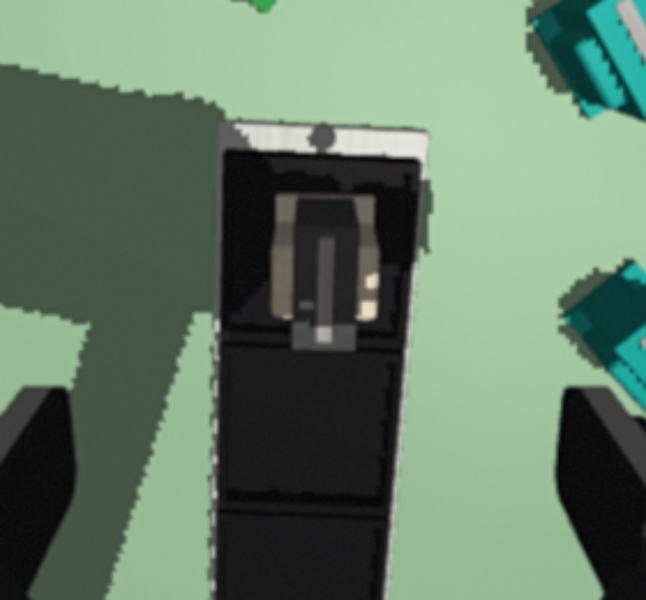

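Picture 15: the transformer (crop 325,270) is aligned between the fingers and the turquoise decoy is clear of the right finger. Grip it.

```bash
python3 -m pendant '[[3,0,10,0,85],[0,0,20,0,85],[0,0,20,0,85],[0,0,20,0,85],[0,0,18,0,85],[0,0,0,0,85],[0,0,0,0,50],[0,0,0,0,15]]' 40
python3 -m pendant '[[0,0,0,0,15],[0,0,0,0,15],[0,0,0,0,15],[0,0,0,0,15],[0,0,0,0,15],[0,0,0,0,15],[0,0,0,0,15],[0,0,0,0,15]]' 60
python3 -m pendant '[[0,0,-2,0,15],[0,0,-3,0,15],[0,0,-5,0,15],[0,0,-5,0,15],[0,0,-5,0,15],[0,0,-5,0,15],[0,0,-10,0,15],[0,0,-10,0,15]]' 60
```

```text
t: 40.85
position: [0.6526, -0.1869, 0.0062]
tool_rot: [0.999, -0.052, 0.001, 0.0]
wrist_force: [0.5, 0.4, -0.1]
opening: 0.0588
t: 41.65
position: [0.653, -0.187, 0.0068]
tool_rot: [0.999, -0.052, 0.001, 0.0]
wrist_force: [-0.8, 0.6, 6.6]
opening: 0.0277
t: 42.45
position: [0.6517, -0.1865, 0.0511]
tool_rot: [0.999, -0.052, -0.0, -0.0]
wrist_force: [-0.3, 0.2, -1.4]
opening: 0.0283
```

```bash
python3 -m pendant '[[0,0,-15,-8,15],[0,0,-15,0,15],[-10,-20,0,0,15],[-21,-43,0,0,15],[-21,-43,0,0,15],[-21,-43,0,0,15],[-21,-43,0,0,15],[-21,-43,0,0,15]]' 60
python3 -m pendant '[[-21,-43,0,0,15],[-21,-43,0,0,15],[-21,-43,0,0,15],[-10,-20,0,0,15],[0,0,0,0,15],[0,0,0,0,15],[0,0,0,0,15],[0,0,0,0,15]]' 60
```

```text
t: 43.25
position: [0.5282, 0.0457, 0.0815]
tool_rot: [1.0, 0.015, 0.001, -0.0]
wrist_force: [0.7, -0.1, -2.0]
opening: 0.0283
t: 44.05
position: [0.4514, 0.1898, 0.0806]
tool_rot: [1.0, 0.016, 0.0, 0.0]
wrist_force: [-0.7, 0.2, -1.9]
opening: 0.028
```

```bash
python3 -m pendant '[[0,-1,10,0,15],[0,0,15,0,15],[0,0,15,0,15],[0,0,12,0,15],[0,0,10,0,15],[0,0,6,0,15],[0,0,4,0,15],[0,0,0,0,15]]' 60
python3 -m pendant '[[0,0,2,0,15],[0,0,1,0,15],[0,0,1,0,15],[0,0,1,0,15],[0,0,1,0,15],[0,0,0,0,15],[0,0,0,0,15],[0,0,0,0,15]]' 60
```

```text
t: 44.85
position: [0.4503, 0.1915, 0.0078]
tool_rot: [1.0, 0.017, -0.0, 0.0]
wrist_force: [-0.5, -0.8, -1.5]
opening: 0.0283
t: 45.65
position: [0.4504, 0.1917, 0.0023]
tool_rot: [1.0, 0.017, 0.0, -0.0]
wrist_force: [-0.4, 0.1, -1.5]
opening: 0.028
```

```bash
python3 -m pendant '[[0,0,1,0,15],[0,0,1,0,15],[0,0,0,0,15],[0,0,0,0,15],[0,0,0,0,15],[0,0,0,0,15],[0,0,0,0,15],[0,0,0,0,15]]' 60
```

```text
t: 46.45
position: [0.4506, 0.1917, 0.0008]
tool_rot: [1.0, 0.017, 0.0, -0.0]
wrist_force: [-0.1, -0.5, 5.3]
opening: 0.028
```

Contact. Release, rise, and back the arm away for a last check.

```bash
python3 -m pendant '[[0,0,0,0,70],[0,0,0,0,85],[0,0,0,0,85],[0,0,0,0,85],[0,0,-15,0,85],[0,0,-25,0,85],[0,0,-40,0,85],[0,0,-40,0,85]]' 40
python3 -m pendant '[[0,40,0,0,85],[0,40,0,0,85],[0,40,0,0,85],[0,40,0,0,85],[0,40,0,0,85],[0,0,0,0,85],[0,0,0,0,85],[0,0,0,0,85]]' 40
python3 - <<'E'
from fit import *
np.set_printoptions(precision=4,suppress=True)
for cam in('side','scene'):
  for n,b,g in(('heatsink',(.034,.028,.006,.046),[.637,.197,.03]),('capacitor',(.028,.028,.006,.051),[.574,.195,.03]),('choke',(.036,.02,.006,.047),[.513,.193,.03]),('transformer',(.036,.028,.006,.044),[.45,.191,.03])):
    c=snap(cam);L=[(round(d['p'],2),world(c,d['at'])) for d in finder.find_in(n,cam)]
    print(cam,n,[l for l in L if l[1][1]>0][:2])
a=snap('side')['frame'][230:400,150:340];b=snap('scene')['frame'][150:250,370:470]
cv2.imwrite('pics/end.png',np.hstack([cv2.resize(a,(447,400)),cv2.resize(cv2.convertScaleAbs(b,alpha=1.5),(350,400))])[:,:,::-1])
E
```

```text
t: 47.25
position: [0.4496, 0.1914, 0.1209]
tool_rot: [1.0, 0.017, -0.001, 0.0]
wrist_force: [0.8, 0.0, 0.8]
opening: 0.085
t: 48.05
position: [0.4571, -0.0075, 0.1202]
tool_rot: [1.0, 0.017, -0.0, -0.0]
wrist_force: [0.0, 1.1, -0.7]
opening: 0.0847
side heatsink [(0.73, array([0.5239, 0.2037, 0.004 ])), (0.72, array([0.6306, 0.2057, 0.0393]))]
side capacitor [(0.62, array([0.5633, 0.1951, 0.0474]))]
side choke [(0.91, array([0.5007, 0.1965, 0.0296]))]
side transformer [(0.82, array([0.4373, 0.1937, 0.0404]))]
scene heatsink [(0.84, array([0.649 , 0.1887, 0.0335]))]
scene capacitor [(0.57, array([0.5848, 0.1861, 0.0395]))]
scene choke [(0.78, array([0.5168, 0.1906, 0.0255]))]
scene transformer [(0.52, array([0.453 , 0.1844, 0.0283]))]
```

View pics/end.png

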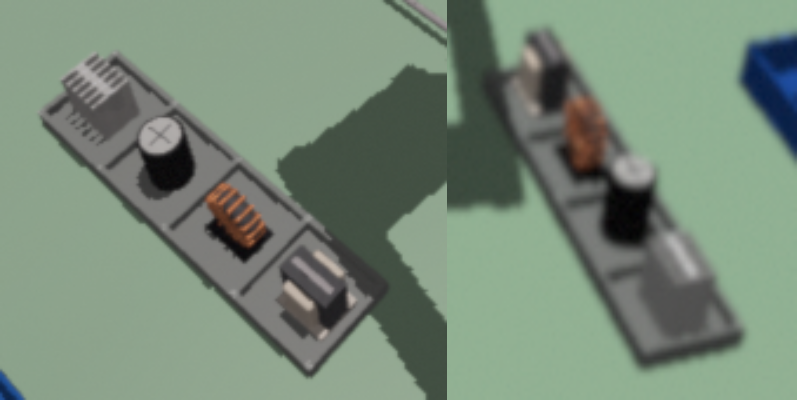

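Picture 16 shows all four standing upright, one per pocket, near to far: transformer, choke, capacitor, heatsink. That is the reverse of the rail order, so I'm handing in.

```bash
python3 -c "
from cell import finish_job; print(finish_job())"
```

```text
the job is handed in; nothing more can be done
None
```

All four components are in the tray in reverse order and the job is handed in, at about 49 s of the 96 s. From nearest to farthest the pockets now hold the transformer, choke, capacitor and heatsink; the rail order was heatsink, capacitor, choke, transformer.

- **Last checks:** The final side and scene pictures show each part upright, alone in its pocket and clear of the fingers. The detections are consistent with the pocket centres, allowing for each camera seeing mainly the near faces. The heatsink's side fit was within 2 mm. The highest wrist force I read was about 7 N.
- **Failed grasps:** The heatsink slipped out on the first two tries and was nudged about 6 mm within its cup. The pictures showed the fingertips about 20 mm above the reported TCP, so I had been gripping only its top edge. I then gripped about 17 mm lower, and every later pick held the first time.
- **Checks that disagreed:**
  - The tray position from the two fixed cameras differed by about 4 mm, so I used a value between them.
  - The rough box fit to the round capacitor was poor (IoU 0.76–0.83).
  - One low-lying heatsink detection (p 0.73) was false, because the pictures show nothing there.

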